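Hang the embroidery hoops on the hook, large one first

TASK

Hang the two round wooden hoops from the rack on the hook of the stand: first the large hoop, then the small one in front of it, so that both hang freely on the bar behind its upturned tip. Leave the square frame standing in the rack.

Things in the scene. Friction and masses are not known exactly. Their poses are not given: they have to be found in the camera images.
- hook_stand: Fixed wooden stand, base 230x130 mm, a post at its back; from the post's top a level steel bar 9 mm thick reaches towards the robot and ends in an upturned tip. Origin: on the bar's top line just behind the tip, 180 mm above the table; z up, x back along the bar to the post at +145 mm. The tip ends at x -14 mm and rises 16 mm above the origin; the post is no higher than the bar. Thread hoops on over the tip.
- large_hoop: Round wooden hoop, 130 mm outside, 110 inside, 12 thick. On top a wooden lug to pinch, 18 mm wide (y), 12 thick (x), 10 to 40 mm above the origin, with a brass screw along y. Origin: inside of the rim's top, under the lug, mid-thickness; x level, across the thickness, z up. Stands in one of three slots of a dark wooden rack, 80 mm apart (which one varies) that grip its lowest 40 mm: lift straight out. Faces alike.
- small_hoop: Round hoop of the same wood, 100 mm outside, 80 inside, 12 thick, with the same lug (18 mm wide, 12 thick, 10 to 40 mm above the origin) and the same origin (inside of the rim's top, under the lug, mid-thickness; x level, across the thickness, z up). Stands in another slot of the rack, held over its lowest 40 mm: lift straight out.
- square_frame: Square frame of the same wood, 96 x 96 mm outside, 76 inside, 12 thick, with the same lug and the same origin (inside of the rim's top, under the lug); it stands in the remaining slot of the rack and is to stay there.
Not all that is in view belongs to the job. What is shaped like the small_hoop but purple is not meant. Leave any pink look-alike of the large_hoop alone.

How it is judged (in metres and radians):
On the way, in this order (a step that is already met when the one before it is completed fails the run):
1. the large hoop hangs on the bar, let go (x of large_hoop in the frame of hook_stand between 0 and 0.145 m and y of large_hoop in the frame of hook_stand between -0.02 and 0.02 m and z of large_hoop in the frame of hook_stand between -0.012 and 0.01 m and contact force between the fingers and large_hoop below 0.1 N and linear speed of large_hoop below 0.05 m/s), for 0.2 s.
2. the small hoop hangs on the bar in front of the large one, let go (x of small_hoop in the frame of hook_stand between 0 and 0.145 m and y of small_hoop in the frame of hook_stand between -0.02 and 0.02 m and z of small_hoop in the frame of hook_stand between -0.012 and 0.01 m and contact force between the fingers and small_hoop below 0.1 N and linear speed of small_hoop below 0.05 m/s and (x of each of small_hoop, hook_stand in the frame of large_hoop above 0.006 m or x of each of small_hoop, hook_stand in the frame of large_hoop below -0.006 m)), for 0.2 s.
At the end, for the whole second after the job is handed in: Both hoops hang at rest on the bar between tip and post, let go: the inside of the top of each rim lies on the bar's top line (within 20 mm sideways, 10 mm above or 12 mm below); the small hoop is on the tip's side of the large one; the square frame is within 40 mm of where it stood (all of step 1 and all of step 2 and distance of square_frame from where it was at the start of the episode below 0.04 m); the robot touches nothing.
It fails at once if the square frame is moved by more than 40 mm (not (distance of square_frame from where it was at the start of the episode below 0.04 m)).
It also fails if it takes over 67 s, if anything falls off the work surface, if the arm or the gripper's body presses on something with over 40 N, if the wrist force passes 120 N, or if a joint passes its speed limit or range.

ROBOT

A 6-joint arm with a two-finger parallel gripper is mounted at the origin on the work surface; the furniture and walls round the work are solid. World frame = base frame: x ahead of the robot, y to its left, z up, the work surface at z = 0. Lengths are in mm, angles in rad, forces in N, time in s.
With the tool pointing down it reaches from about 275 to 1000 mm from the base axis. Payload 8.4 kg.
Tool frame: the origin (TCP) lies midway between the tips of the shut fingers; the grasp point (between the pads) lies 19 mm behind it; z points along the fingers, y is the direction in which the jaws open and shut (so a half turn about z gives the same grasp; the last joint's range is limited). The gripper opens to 85 mm and grips with 20 to 120 N. Pads are 22 mm wide; open, the fingers measure 114 mm over their backs; the gripper's body (76 mm by 85 mm) begins 54 mm behind the grasp point. The pads swing forward as they close: fully open they stand 13 mm farther back than shut.
Start: joints at [-1.261, 0.353, 1.633, -0, 1.155, -0.002], TCP at [191.731, -594.867, 231.281] pointing down, gripper open.
Joint ranges: [-2.63, 2.63], [-0.92, 2.1], [0.06, 2.66], [-1.3, 4.44], [0, 2.69], [-3.02, 3.02]. Speed limits (rad/s): [2.22, 2.22, 2.79, 3.14, 3.14, 3.14].

INTERFACE

Orientations are given as [roll, pitch, yaw] about the fixed x, y, z axes, in that order (R = Rz(yaw) Ry(pitch) Rx(roll)).
In Python, from rig import r gives the robot as it stands.
- The arm moves only by the tool play_rows, never from a script. Its argument "moves" is a list of rows, each a list of 3 entries, a list of its own where there are three numbers: the turn, a rotation vector about the tool's x, y, z in degrees, then the shift along the tool's x, y, z in mm, then the opening, from 0 (shut) to 1 (fully open). A call has 1 to 20 rows; each row is the pose to reach, as a shift and turn from the pose measured when the call began, along the tool's axes at that moment; what a row does not reach only later rows make up. A row lasts 1/10 s, in which the tool goes at most 50 mm and 8.59 degrees, less where a joint would pass 70% of its speed; a pose out of reach is approached as far as the arm can. A call with a gripper value outside its range is refused whole. The fingers move at their own pace and stop on an object; "newtons" is the grip in N (left out, the last holds). Time passes only in rows, so rows that repeat a pose let the fingers close. It gives the time, the measured TCP pose, the force and the opening at its end, in the units of the state.
- r.sense(): the state, without advancing time (a new reading comes with each control period).
- r.grab_frame(name): name is "scene" or "side" or "wrist"; returns a dict with "color" (384x512x3 uint8, red, green, blue), "K" (3x3 intrinsics, pixels), "k1" (the pictures are not rectified: a ray, as slopes to the right and down, at radius r is drawn at 1 + k1 r^2 times it, then the intrinsics apply), "rvec" (rotation vector, rad) and "tvec" (3), from world to camera coordinates, as OpenCV has them; the wrist camera has in their place "T_tool_cam" (4x4, takes a point from camera to tool coordinates, whose origin is the TCP and whose axes are the flange's). Camera axes: x right, y down, z forward; pixel columns grow to the right and rows downward; lengths in mm; the calibration is good to about 2 mm. A picture is of the moment at which its call begins: read the wrist's pose just before it. There is no depth.
- r.sign_off(): hands the job in, once; it reports no verdict.
Trained networks look in a picture, given as the dict that the camera call returned (one of the last four; its "shot" number tells which), for a name from the list of things; names that differ only in an ending like _2 or _b are one class to them, and where a whole thing is asked for, a point or a joint stands for the part that bears it (a point fixed in the world has none). Each returns a list of dicts, best first, with "conf" (0 to 1); they miss things now and then, are a little off and sometimes report something else, mostly with a low value. They report only what shows in the picture. A call takes as long as a camera call. They do not tell look-alikes from the thing itself.
- r.silhouettes(picture, name): "mask" (384x512 bool, what is visible of it) and "location" ([column, row] in pixels, amid what is visible of it).
The state is a dict: "clock": time; "qpos": joint angles; "qvel": joint speeds; "joint_efforts": joint torques, N m; "eef_pos": TCP position; "tcp_rot": TCP orientation; "contact_force": force on the tool from outside, world axes, zero at the start; "wrist_torque": the same for the moment, N m; "opening": opening from 0.0 (shut) to 1.0 (fully open).
Only numpy, scipy, OpenCV 4.12 (cv2) and the standard library are available. Lean on these libraries where they do the work, as an engineer would, in place of code of your own. Each camera call takes 0.05 s, during which the arm holds its last target.

## Working session

There is one attempt and no reset: what is moved stays moved. The work goes in short steps, Python scripts to look and compute and a tool call to move; the robot and the scene stay as the last step left them, time stands still between calls to the robot, and variables do not carry over. Pictures are saved under pics/ and viewed, and the job is handed in when it is done.

Besides the shell and the picture viewer there is one more tool, called after "Request:" as name(argument=value, ...) on one line, values as JSON. play_rows: Moves the arm, as the interface text tells. Its arguments: {"type":"object","properties":{"moves":{"type":"array"},"newtons":{"type":"number"}},"required":["moves"]}

```bash
ls; mkdir -p pics; cat > h.py <<'E'
import numpy as np,cv2
from rig import r
from scipy.spatial.transform import Rotation as Ro
def save(p,n): cv2.imwrite('pics/'+n+'.png',cv2.cvtColor(p['color'],cv2.COLOR_RGB2BGR))
E
python3 - <<'E'
from h import *
import pickle
print(r.sense())
d={}
for n in ['scene','side']:
    p=r.grab_frame(n); save(p,n+'0'); d[n]=p
    print(n,p['K'].tolist() if hasattr(p['K'],'tolist') else p['K'],p['k1'],p['rvec'],p['tvec'])
    for o in ['hook_stand','large_hoop','small_hoop','square_frame']:
        s=r.silhouettes(p,o)
        for i in s: print(o,i['conf'],i['location'],i['mask'].sum())
        d[n+o]=s
pickle.dump(d,open('d0.pkl','wb'))
E
```

```text
pics
{'clock': 0.0, 'qpos': array([-1.26138063e+00,  3.53648446e-01,  1.63413221e+00,  1.59348444e-05,
        1.15520916e+00, -2.40657540e-03]), 'qvel': array([ 1.16619681e-03, -2.27956898e-04,  6.63201695e-05, -1.14764536e-03,
       -1.79613386e-03,  6.42822061e-04]), 'joint_efforts': array([ 3.41566854e-03, -6.05249119e+01, -3.42060971e+01,  2.18900877e-04,
        9.46690910e-03, -1.43083378e-05]), 'eef_pos': array([ 191.60119592, -594.40430143,  230.56232249]), 'tcp_rot': array([-3.14019552e+00, -1.79318036e-05,  3.11815814e-01]), 'contact_force': array([ 0.33083097, -0.57143853, -0.06064624]), 'wrist_torque': array([ 0.00762497, -0.01844394,  0.02331965]), 'opening': 1.0000110857086812}
scene [[367.7013395324196, 0.0, 259.3751747570084], [0.0, 367.7013395324196, 191.20968220242304], [0.0, 0.0, 1.0]] -0.02082921599863302 [ 0.71846801 -2.36407189  1.45178147] [ 375.31747562  280.85471318 1041.67489001]
hook_stand 0.84 [258.3, 196.4] 1182
large_hoop 0.63 [228.1, 237.2] 416
small_hoop 0.79 [254.4, 296.9] 465
small_hoop 0.49 [201.9, 238.6] 337
square_frame 0.73 [177.8, 230.2] 366
side [[444.89599804072566, 0.0, 256.7702732063129], [0.0, 444.89599804072566, 204.11271567392652], [0.0, 0.0, 1.0]] -0.0562856291741878 [ 2.23213044 -0.01028019  0.00229646] [-443.42531677  146.85255954 1340.61555766]
hook_stand 0.83 [313.7, 302.9] 4246
large_hoop 0.82 [162.8, 302.9] 743
small_hoop 0.76 [280.1, 189.6] 211
small_hoop 0.75 [210.9, 180.5] 350
square_frame 0.59 [304.3, 185.3] 322
```

```bash
python3 - <<'E'
import cv2
a=cv2.imread('pics/scene0.png');cv2.imwrite('pics/s0z.png',cv2.resize(a[150:350,100:366],None,fx=3,fy=3,interpolation=3))
a=cv2.imread('pics/side0.png');cv2.imwrite('pics/d0z.png',cv2.resize(a[140:384,120:386],None,fx=2.4,fy=2.4,interpolation=3))
E
```

```text
(no output)
```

View pics/scene0.png

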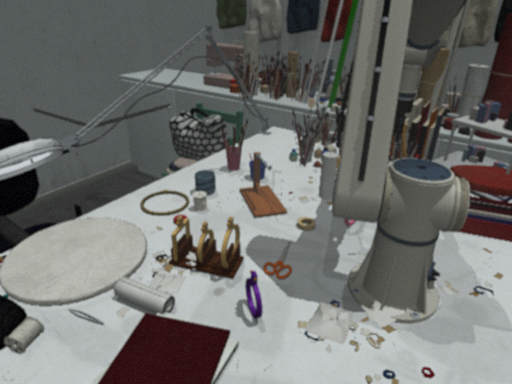

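View pics/side0.png

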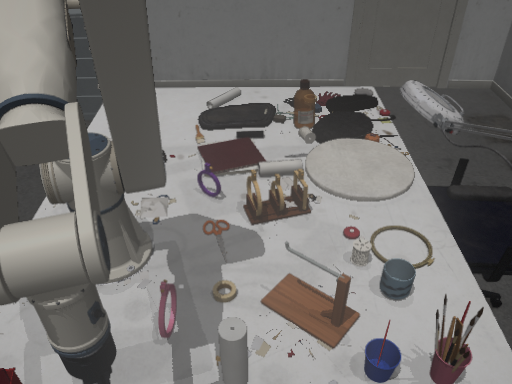

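View pics/s0z.png

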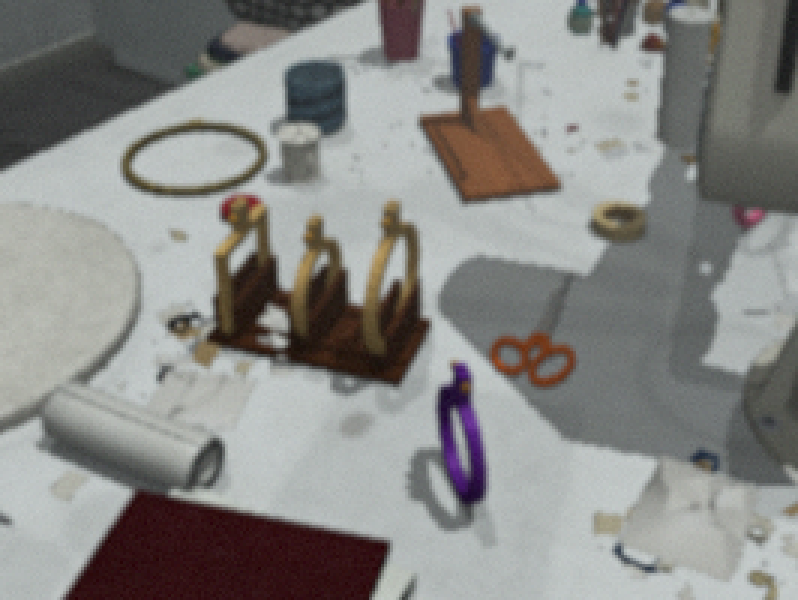

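View pics/d0z.png

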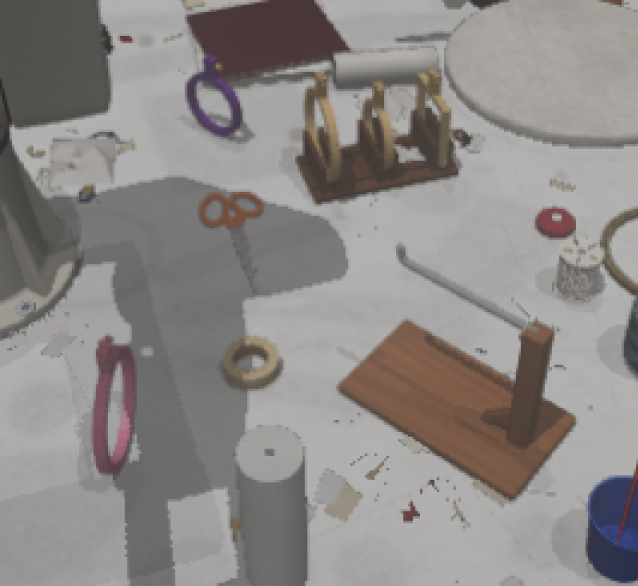

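The side view shows the rack with the large hoop nearest the robot (lug at about 253,172), then the small hoop (277,178) and the square frame (300,173). The hook tip is at (287,243) and the post top at (343,277). The purple and pink hoops are decoys.

```bash
cat >> h.py <<'E'
def undist(p,uv):
    K=np.array(p['K']); x=(np.array(uv,float)-K[:2,2])/[K[0,0],K[1,1]]
    y=x.copy()
    for _ in range(20): y=x/(1+p['k1']*(y@y))
    return np.array([y[0],y[1],1])
def camT(p,st=None):
    # returns R,t : world->cam
    if 'rvec' in p:
        return Ro.from_rotvec(np.array(p['rvec'])).as_matrix(),np.array(p['tvec'])
    T=np.eye(4);T[:3,:3]=Ro.from_euler('xyz',st['tcp_rot']).as_matrix();T[:3,3]=st['eef_pos']
    M=np.linalg.inv(T@np.array(p['T_tool_cam'])); return M[:3,:3],M[:3,3]
def ray(p,uv,st=None):
    R,t=camT(p,st); d=R.T@undist(p,uv); return -R.T@t,d/np.linalg.norm(d)
def atz(p,uv,z,st=None):
    o,d=ray(p,uv,st); return o+d*(z-o[2])/d[2]
def tri(*rays):
    A=np.zeros((3,3));b=np.zeros(3)
    for o,d in rays: P=np.eye(3)-np.outer(d,d);A+=P;b+=P@o
    x=np.linalg.solve(A,b); return x,[np.linalg.norm((np.eye(3)-np.outer(d,d))@(x-o)) for o,d in rays]
def proj(p,X,st=None):
    R,t=camT(p,st); c=R@np.array(X,float)+t; s=c[:2]/c[2]; s=s*(1+p['k1']*(s@s)); K=np.array(p['K']); return s*[K[0,0],K[1,1]]+K[:2,2]
E
python3 - <<'E'
from h import *
import pickle
d=pickle.load(open('d0.pkl','rb'));S,D=d['scene'],d['side']
fs=lambda u,v:(u/3+100,v/3+150); fd=lambda u,v:(u/2.4+120,v/2.4+140)
for n,a,b in [('large lug top',(392,204),(321,75)),('small',(316,219),(378,85)),('sq',(252,200),(430,72))]:
    print(n,tri(ray(S,fs(*a)),ray(D,fd(*b))))
print('post top',tri(ray(S,fs(470,10)),ray(D,fd(538,328))),atz(D,fd(540,332),175))
print('tip',atz(D,fd(402,248),193), 'tip scene', proj(S,atz(D,fd(402,248),193)))
print('base corners',[atz(D,fd(*c),15).round() for c in [(407,320),(575,418),(513,492),(338,385)]])
print('rack corners',[atz(D,fd(*c),5).round() for c in [(296,163),(319,200),(458,172),(440,140)]])
print('cams',ray(S,(0,0))[0],ray(D,(0,0))[0])
E
```

```text
large lug top (array([435.48614441, 175.82017885, 173.98797156]), [np.float64(0.4906243485387246), np.float64(0.49062434853880743)])
small (array([510.69178536, 198.91446689, 142.03398979]), [np.float64(0.6641726201560396), np.float64(0.6641726201560139)])
sq (array([579.34702196, 216.26890315, 149.28633005]), [np.float64(2.4117237697747185), np.float64(2.411723769774756)])
post top (array([ 642.00672295, -270.9859625 ,  179.45874597]), [np.float64(0.8052347493545304), np.float64(0.8052347493542866)]) [ 645.07252352 -271.46933904  175.        ]
tip [ 517.74665082 -171.01565641  193.        ] tip scene [270.10440666 165.42474656]
base corners [array([ 535., -104.,   15.]), array([ 706., -249.,   15.]), array([ 626., -341.,   15.]), array([ 453., -200.,   15.])]
rack corners [array([400., 207.,   5.]), array([432., 127.,   5.]), array([626., 185.,   5.]), array([607., 259.,   5.])]
cams [-103.53876846  882.36735155  718.00886781] [ 437.28311318 -971.40199676  938.40470952]
```

```bash
cat >> h.py <<'E'
def plan(target,yaw,st=None,rp=(np.pi,0)):
    st=st or r.sense(); R0=Ro.from_euler('xyz',st['tcp_rot']); R1=Ro.from_euler('xyz',[rp[0],rp[1],yaw])
    rv=(R0.inv()*R1).as_rotvec(degrees=True); sh=R0.inv().apply(np.array(target)-st['eef_pos'])
    print('turn',rv.round(2).tolist(),'shift',sh.round(1).tolist(),'n',round(max(np.linalg.norm(sh)/50,np.linalg.norm(rv)/8.59),1)); return rv,sh
E
python3 - <<'E'
from h import *
p=r.grab_frame('wrist');save(p,'w0');print(p['T_tool_cam'].round(2),p['K'],p['k1'])
plan((500,-190,420),.29); plan((505,150,420),.29)
E
```

```text
[[   0.     -0.95   -0.3    77.07]
 [   1.      0.      0.     -1.13]
 [  -0.     -0.3     0.95 -141.9 ]
 [   0.      0.      0.      1.  ]] [[279.61593192   0.         260.48497667]
 [  0.         279.61593192 198.15178093]
 [  0.           0.           1.        ]] 0.001491572196775805
turn [-0.0, -0.0, 1.25] shift [417.6, -290.8, -188.7] n 10.9
turn [-0.0, -0.0, 1.25] shift [526.6, -612.9, -188.7] n 16.6
```

View pics/w0.png

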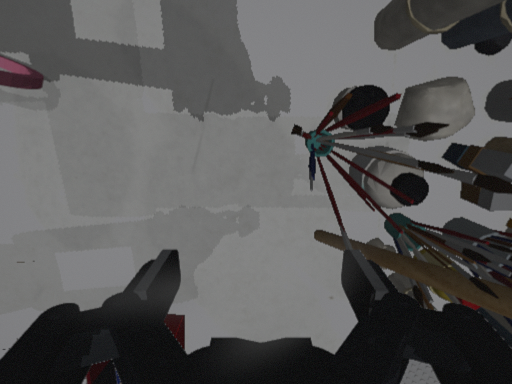

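Request:
play_rows(moves=[[[0,0,0],[0,0,-50],1],[[0,0,0],[0,0,-100],1],[[0,0,0],[50,-30,-150],1],[[0,0,0],[90,-60,-189],1],[[0,0,0],[130,-90,-189],1],[[0,0,0],[170,-120,-189],1],[[0,0,0],[210,-146,-189],1],[[0,0,0],[250,-175,-189],1],[[0,0,0],[290,-204,-189],1],[[0,0,0],[330,-233,-189],1],[[0,0,0],[370,-260,-189],1],[[0,0,0],[400,-280,-189],1],[[0,0,1.25],[418,-290,-189],1],[[0,0,1.25],[418,-290,-189],1],[[0,0,1.25],[418,-290,-189],1]])

```text
clock: 2.05
eef_pos: [500.8, -190.1, 420.1]
tcp_rot: [3.142, 0.001, 0.292]
contact_force: [0.5, 0.3, 0.7]
opening: 1.0
```

```bash
python3 - <<'E'
from h import *
import pickle
st=r.sense();p=r.grab_frame('wrist');save(p,'w1');pickle.dump((st,p),open('w1.pkl','wb'));print(st['eef_pos'],st['tcp_rot'],st['qpos'])
plan((460,190,400),.29)
E
```

```text
[ 500.80076468 -190.06383729  420.11989482] [3.14157783e+00 5.55107459e-04 2.92029223e-01] [-3.65303200e-01  8.39727576e-02  1.56572470e+00 -3.51994246e-04
  1.49232558e+00  9.13491569e-01]
turn [0.01, 0.03, 0.05] shift [70.5, -376.3, 20.1] n 7.7
```

View pics/w1.png

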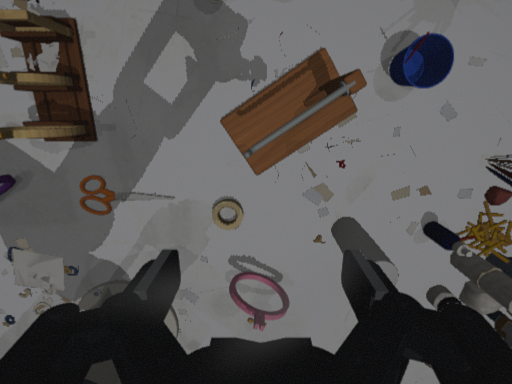

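The wrist view shows the stand with its bar running from the tip at about (248,154) to the post at about (358,84), and the rack at upper left.

Request:
play_rows(moves=[[[0,0,0],[13,-50,4],1],[[0,0,0],[23,-100,8],1],[[0,0,0],[30,-150,12],1],[[0,0,0],[40,-200,16],1],[[0,0,0],[50,-250,20],1],[[0,0,0],[60,-300,20],1],[[0,0,0],[66,-345,20],1],[[0,0,0],[70,-376,20],1],[[0,0,0],[70,-376,20],1],[[0,0,0],[70,-376,20],1]])

```text
clock: 3.1
eef_pos: [459.6, 188.8, 400.1]
tcp_rot: [3.141, 0.001, 0.291]
contact_force: [0.2, -0.5, -0.2]
opening: 0.999
```

```bash
python3 - <<'E'
from h import *
import pickle
st=r.sense();p=r.grab_frame('wrist');save(p,'w2');pickle.dump((st,p),open('w2.pkl','wb'));print(st['eef_pos'],st['tcp_rot'],st['qpos'])
a=cv2.imread('pics/w1.png');cv2.imwrite('pics/w1z.png',cv2.resize(a[30:190,200:390],None,fx=4,fy=4,interpolation=3)[:600,:800])
a=cv2.imread('pics/w2.png');cv2.imwrite('pics/w2z.png',cv2.resize(a[0:300,100:500],None,fx=2,fy=2,interpolation=3))
E
```

```text
[459.57180939 188.83706989 400.13142369] [3.14078757e+00 6.31833169e-04 2.91241920e-01] [ 3.87357558e-01  2.43040242e-02  1.67031416e+00 -7.46384473e-04
  1.44768069e+00  1.66700363e+00]
```

View pics/w1z.png

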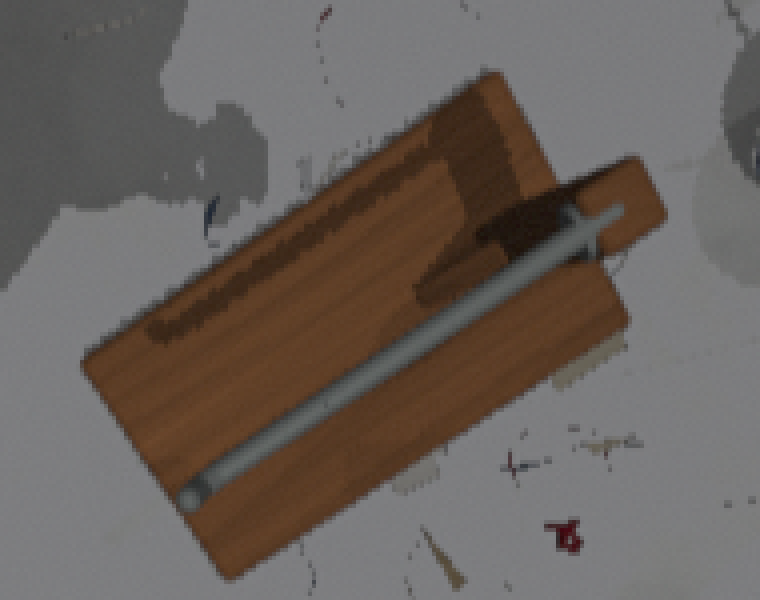

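View pics/w2z.png

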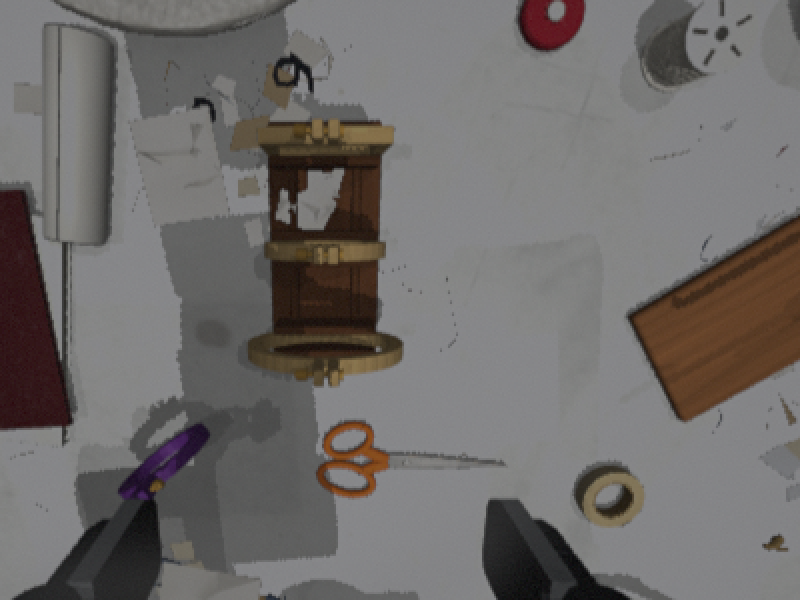

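```bash
python3 - <<'E'
from h import *
import pickle
st,p=pickle.load(open('w1.pkl','rb'))
f=lambda u,v:(u/4+200,v/4+30)
t=atz(p,f(188,497),196,st);b1=atz(p,f(208,486),180,st);b2=atz(p,f(612,213),180,st)
print(t,b1,b2,np.arctan2(*(b2-b1)[1::-1]),np.arctan2(*(b2-t)[1::-1]),np.linalg.norm(b2-t))
d=pickle.load(open('d0.pkl','rb'));D=d['side'];fd=lambda u,v:(u/2.4+120,v/2.4+140)
print('tri tip',tri(ray(D,fd(401,247)),ray(p,f(188,497),st)))
st,p=pickle.load(open('w2.pkl','rb'))
g=lambda u,v:(u/2+100,v/2)
for n,(uv),z in [('L',(321,374),174),('S',(324,255),143),('Q',(324,131),140)]: print(n,atz(p,g(*uv),z,st))
fs=lambda u,v:(u/3+100,v/3+150)
S=d['scene']
for n,a,b,c in [('L',(392,204),(321,75),(321,374)),('S',(316,219),(378,85),(324,255)),('Q',(252,200),(430,72),(324,131))]:
    print(n,tri(ray(S,fs(*a)),ray(D,fd(*b)),ray(p,g(*c),st)))
plan((440,178,330),1.861)
E
```

```text
[ 515.28614143 -166.26088048  196.        ] [ 518.26336668 -171.73063589  180.        ] [ 637.88672284 -270.25360038  180.        ] -0.6889722680823006 -0.7034619315151986 161.55924100614772
tri tip (array([ 515.77723208, -166.57763461,  190.78699334]), [np.float64(1.3546491937850895), np.float64(1.3546491937853042)])
L [436.1195229  182.61871298 174.        ]
S [510.40579834 202.69182092 143.        ]
Q [585.76077992 225.40856349 140.        ]
L (array([435.19875069, 179.54398719, 173.46756602]), [np.float64(3.0520349750821336), np.float64(1.5351815813089895), np.float64(3.1007229459939176)])
S (array([510.34049464, 200.93324156, 141.90197612]), [np.float64(1.737880238701093), np.float64(1.1674223603133427), np.float64(1.7320282886762612)])
Q (array([580.91277838, 220.59433307, 148.86969947]), [np.float64(5.981248947670086), np.float64(0.8452792843772583), np.float64(5.800415387269349)])
turn [0.01, 0.06, -90.01] shift [-21.8, 4.1, 70.2] n 10.5
```

Request:
play_rows(moves=[[[0,0,-8.5],[0,0,10],1],[[0,0,-17],[-4,1,20],1],[[0,0,-25.5],[-8,2,30],1],[[0,0,-34],[-12,3,40],1],[[0,0,-42.5],[-16,4,50],1],[[0,0,-51],[-22,4,60],1],[[0,0,-59.5],[-22,4,70],1],[[0,0,-68],[-22,4,70],1],[[0,0,-76.5],[-22,4,70],1],[[0,0,-85],[-22,4,70],1],[[0,0,-90.2],[-22,4,70],1],[[0,0,-90.2],[-22,4,70],1],[[0,0,-90.2],[-22,4,70],1]])

```text
clock: 4.45
eef_pos: [440.1, 176.9, 330.3]
tcp_rot: [-3.141, 0.001, 1.86]
contact_force: [0.4, 0.4, -0.5]
opening: 0.998
```

```bash
python3 - <<'E'
from h import *
import pickle
st=r.sense();p=r.grab_frame('wrist');save(p,'w3');pickle.dump((st,p),open('w3.pkl','wb'));print(st['eef_pos'],st['tcp_rot'],st['qpos'])
print(proj(p,st['eef_pos']+[0,0,-156],st))
E
```

```text
[440.08593192 176.8747314  330.27858384] [-3.14119041e+00  1.02148284e-03  1.85955265e+00] [ 3.79697499e-01  2.46030425e-02  1.81776446e+00 -1.01790278e-03
  1.29971863e+00  9.12141832e-02]
[261.03608903 183.98883367]
```

View pics/w3.png

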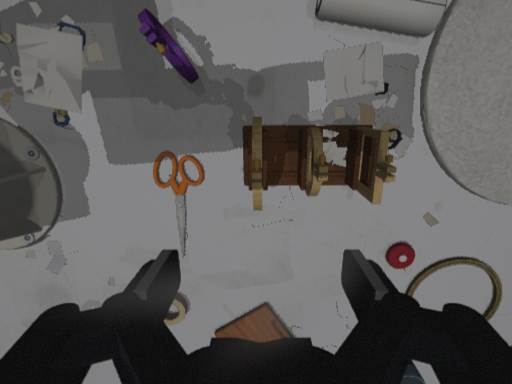

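```bash
python3 - <<'E'
import cv2
a=cv2.imread('pics/w3.png');cv2.imwrite('pics/w3z.png',cv2.resize(a[110:220,235:405],None,fx=4.7,fy=4.7,interpolation=3))
E
```

```text
(no output)
```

View pics/w3z.png

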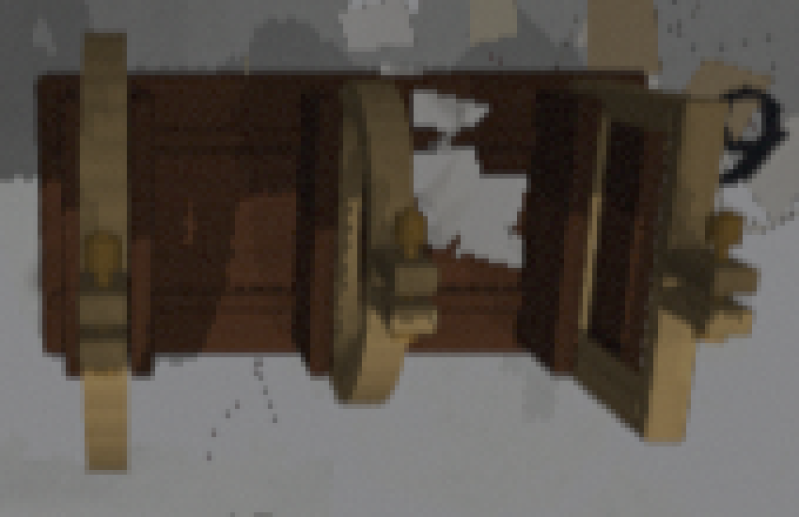

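```bash
python3 - <<'E'
from h import *
import pickle
st,p=pickle.load(open('w3.pkl','rb'))
f=lambda u,v:(u/4.7+235,v/4.7+110)
L=atz(p,f(103,330),174,st);S=atz(p,f(413,300),143,st);Q=atz(p,f(730,297),140,st)
print(L,S,Q,np.arctan2(*(S-L)[1::-1]),np.linalg.norm((S-L)[:2]))
d=pickle.load(open('d0.pkl','rb'));D=d['side'];fd=lambda u,v:(u/2.4+120,v/2.4+140)
print(tri(ray(D,fd(321,75)),ray(p,f(103,330),st)),tri(ray(D,fd(378,85)),ray(p,f(413,300),st)))
plan((L[0],L[1],144),1.86)
plan((L[0],L[1],200),1.86)
E
```

```text
[434.55284458 179.61758645 174.        ] [510.1676753  202.21408913 143.        ] [589.08405951 225.77595696 140.        ] 0.2903894020925055 78.91897464246397
(array([435.28303445, 179.15276643, 172.04005468]), [np.float64(0.614138548398448), np.float64(0.6141385483984563)]) (array([511.15796373, 201.84109558, 140.43131563]), [np.float64(0.25482550772502266), np.float64(0.2548255077250365)])
turn [-0.02, 0.06, 0.01] shift [4.1, -4.5, 186.3] n 3.7
turn [-0.02, 0.06, 0.01] shift [4.1, -4.5, 130.3] n 2.6
```

Request:
play_rows(moves=[[[0,0,0],[2,-3,40],1],[[0,0,0],[4,-4.5,80],0.7],[[0,0,0],[4,-4.5,115],0.6],[[0,0,0],[4,-4.5,145],0.6],[[0,0,0],[4,-4.5,170],0.6],[[0,0,0],[4,-4.5,187],0.6],[[0,0,0],[4,-4.5,187],0.6],[[0,0,0],[4,-4.5,187],0.6]], newtons=60)

```text
clock: 5.3
eef_pos: [434.8, 179.3, 143.6]
tcp_rot: [-3.141, 0.001, 1.859]
contact_force: [0.0, 0.3, 0.3]
opening: 0.598
```

```bash
python3 - <<'E'
from h import *
p=r.grab_frame('wrist');q=r.grab_frame('side');s=r.grab_frame('scene')
z=lambda p,y,x,h,w,f:cv2.resize(p['color'][y:y+h,x:x+w],None,fx=f,fy=f,interpolation=3)
c=np.hstack([z(p,110,150,200,200,2),z(q,120,200,100,100,4)]);save({'color':c},'c1')
E
```

```text
(no output)
```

View pics/c1.png

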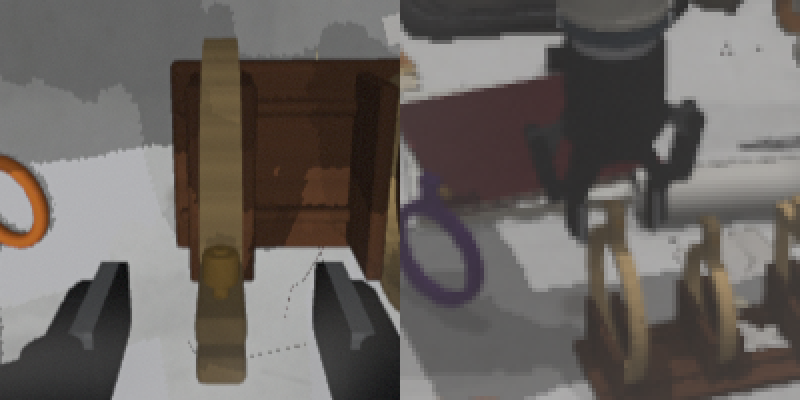

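The lug sits centred between the open fingers, so I'm closing.

Request:
play_rows(moves=[[[0,0,0],[0,0,0],0.3],[[0,0,0],[0,0,0],0.1],[[0,0,0],[0,0,0],0],[[0,0,0],[0,0,0],0],[[0,0,0],[0,0,0],0],[[0,0,0],[0,0,0],0],[[0,0,0],[0,0,0],0]], newtons=60)

```text
clock: 6.15
eef_pos: [435.6, 179.9, 145.0]
tcp_rot: [3.139, 0.001, 1.859]
contact_force: [-1.1, 0.2, 6.4]
opening: 0.127
```

```bash
python3 - <<'E'
from h import *
p=r.grab_frame('wrist')
z=lambda p,y,x,h,w,f:cv2.resize(p['color'][y:y+h,x:x+w],None,fx=f,fy=f,interpolation=3)
save({'color':z(p,110,150,200,200,3)},'c2')
s=r.sense();print(s['opening'],s['contact_force'],s['wrist_torque'])
E
```

```text
0.12983766556165868 [-0.76790327  0.20718715  6.17692224] [-0.12007615  0.35071861 -0.06300734]
```

View pics/c2.png

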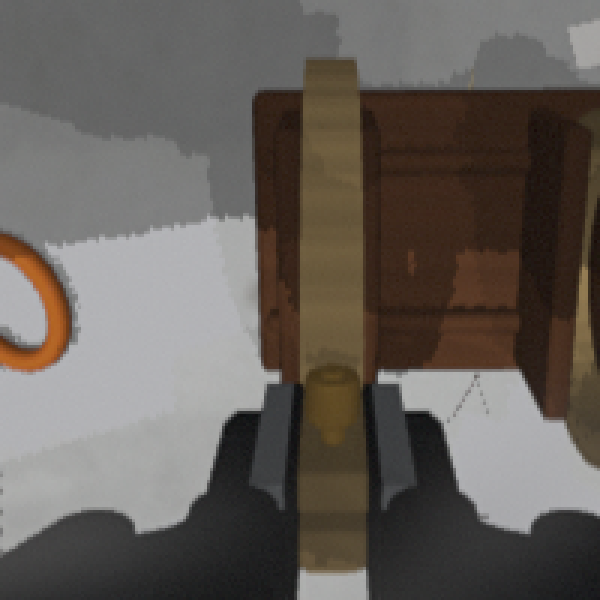

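Request:
play_rows(moves=[[[0,0,0],[0,0,-10],0],[[0,0,0],[0,0,-25],0],[[0,0,0],[0,0,-45],0],[[0,0,0],[0,0,-70],0],[[0,0,0],[0,0,-100],0],[[0,0,0],[0,0,-130],0],[[0,0,0],[0,0,-155],0],[[0,0,0],[0,0,-155],0],[[0,0,0],[0,0,-155],0]])

```text
clock: 7.1
eef_pos: [435.1, 179.8, 300.2]
tcp_rot: [3.139, 0.001, 1.859]
contact_force: [0.5, -0.7, -1.5]
opening: 0.128
```

```bash
python3 - <<'E'
from h import *
s=r.sense();print(s['eef_pos'],s['opening'],s['contact_force'],s['wrist_torque'])
p=r.grab_frame('wrist');q=r.grab_frame('side')
z=lambda p,y,x,h,w,f:cv2.resize(p['color'][y:y+h,x:x+w],None,fx=f,fy=f,interpolation=3)
save({'color':np.hstack([z(p,100,150,200,200,2),z(q,60,180,160,160,2.5)])},'c3')
phi=-0.69;u=np.array([np.cos(phi),np.sin(phi),0]);O=np.array([523,-172.5,180])
plan(O-60*u+[0,0,45],phi+np.pi/2)
E
```

```text
[435.10516303 179.83536137 300.22327496] 0.12771993079868327 [ 0.4617443  -0.66006466 -1.53935192] [ 0.0692428   0.00258795 -0.01250867]
turn [0.04, 0.04, 56.07] shift [-312.9, -48.8, 74.1] n 6.5
```

View pics/c3.png

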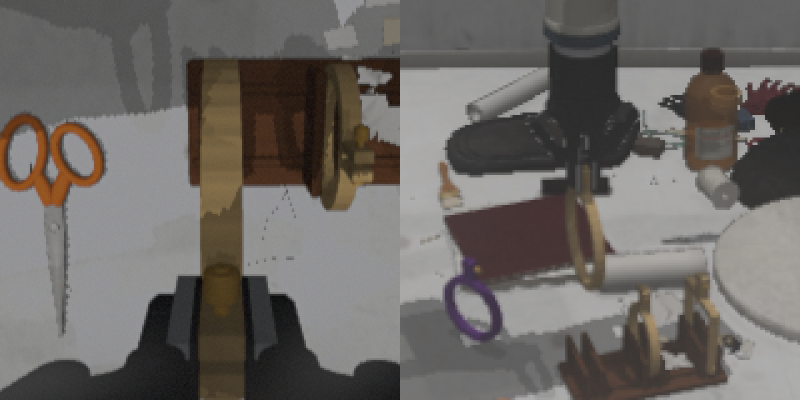

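Request:
play_rows(moves=[[[0,0,7],[-25,-4,5],0],[[0,0,14],[-60,-10,10],0],[[0,0,21],[-95,-15,20],0],[[0,0,28],[-130,-20,30],0],[[0,0,35],[-165,-26,40],0],[[0,0,42],[-200,-31,50],0],[[0,0,49],[-235,-37,60],0],[[0,0,56],[-265,-41,68],0],[[0,0,56],[-290,-45,70],0],[[0,0,56],[-305,-48,70],0],[[0,0,56],[-313,-49,70],0],[[0,0,56],[-313,-49,70],0],[[0,0,56],[-313,-49,70],0]])

```text
clock: 8.5
eef_pos: [476.5, -133.8, 229.1]
tcp_rot: [3.141, 0.0, 0.882]
contact_force: [-0.0, -0.2, -1.5]
opening: 0.126
```

```bash
python3 - <<'E'
from h import *
import pickle
s=r.sense();print(s['eef_pos'],s['tcp_rot'],s['opening'])
p=r.grab_frame('wrist');q=r.grab_frame('side');pickle.dump((s,p,q),open('w4.pkl','wb'))
z=lambda p,y,x,h,w,f:cv2.resize(p['color'][y:y+h,x:x+w],None,fx=f,fy=f,interpolation=3)
save({'color':np.hstack([z(p,70,160,200,200,2.),z(q,180,210,160,160,2.5)])},'c4')
phi=-0.69;u=np.array([np.cos(phi),np.sin(phi),0]);O=np.array([523,-172.5,180])
for a in (-14,0,70,140): print(a,proj(q,O+a*u,),proj(p,O+a*u,s))
E
```

```text
[ 476.47887056 -133.76470769  229.06732023] [3.14126343e+00 1.08930547e-04 8.82429526e-01] 0.12605036831807684
-14 [284.8678741  245.15234444] [325.34685842 220.54850705]
0 [289.44876233 247.59703101] [344.37596077 220.57521123]
70 [313.22150824 260.2773695 ] [439.53811601 220.71336672]
140 [338.52036546 273.75968217] [534.79986161 220.85932769]
```

View pics/c4.png

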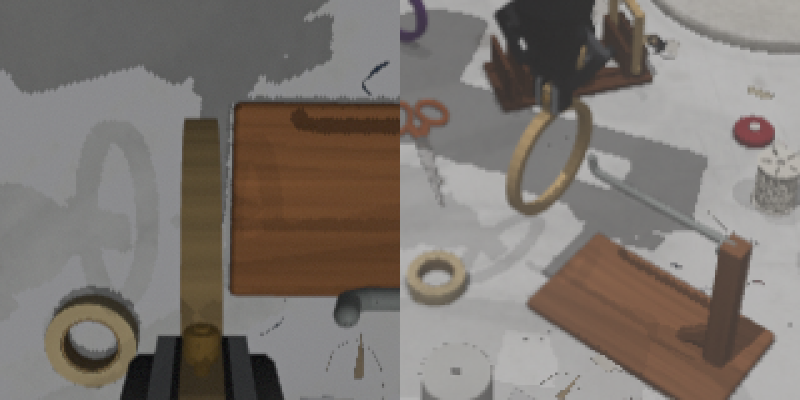

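Alignment with the bar is good, so I'm threading the hoop on.

Request:
play_rows(moves=[[[0,0,0],[0,15,0],0],[[0,0,0],[0,35,0],0],[[0,0,0],[0,55,0],0],[[0,0,0],[0,75,0],0],[[0,0,0],[0,95,0],0],[[0,0,0],[0,115,0],0],[[0,0,0],[0,135,0],0],[[0,0,0],[0,155,0],0],[[0,0,0],[0,165,0],0],[[0,0,0],[0,165,10],0],[[0,0,0],[0,165,20],0],[[0,0,0],[0,165,28],0],[[0,0,0],[0,165,28],0]])

```text
clock: 9.9
eef_pos: [602.6, -237.4, 199.4]
tcp_rot: [-3.139, 0.001, 0.883]
contact_force: [-0.6, -0.1, -1.7]
opening: 0.127
```

```bash
python3 - <<'E'
from h import *
s=r.sense();print(s['eef_pos'],s['tcp_rot'],s['opening'],s['contact_force'])
p=r.grab_frame('wrist');q=r.grab_frame('side')
z=lambda p,y,x,h,w,f:cv2.resize(p['color'][y:y+h,x:x+w],None,fx=f,fy=f,interpolation=3)
save({'color':np.hstack([z(p,70,160,200,200,2.),z(q,220,270,100,100,4)])},'c5')
E
```

```text
[ 602.58587855 -237.40192494  199.41750251] [-3.13915012e+00  1.01900119e-03  8.83418708e-01] 0.12747509881376903 [-0.64687919 -0.06858559 -1.71988093]
```

View pics/c5.png

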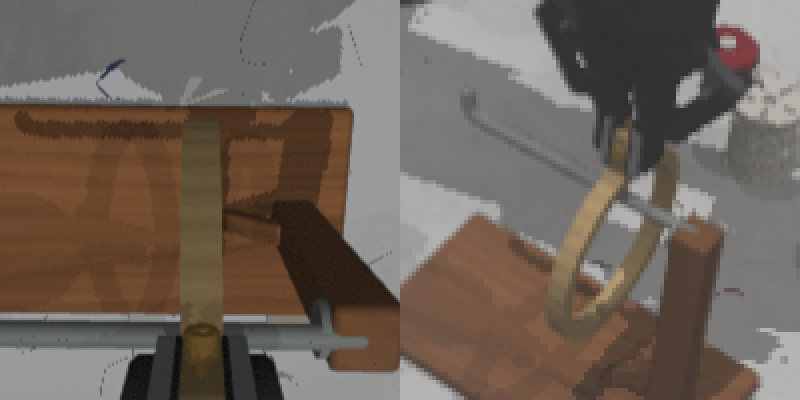

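Request:
play_rows(moves=[[[0,0,0],[0,0,3],0],[[0,0,0],[0,0,5],0],[[0,0,0],[0,0,5],0]])

```text
clock: 10.3
eef_pos: [603.5, -237.9, 196.0]
tcp_rot: [-3.141, 0.0, 0.883]
contact_force: [0.3, -0.2, -0.7]
opening: 0.125
```

Request:
play_rows(moves=[[[0,0,0],[0,0,2],0],[[0,0,0],[0,0,2],0]])

```text
clock: 10.5
eef_pos: [603.4, -237.8, 193.8]
tcp_rot: [-3.141, 0.0, 0.883]
contact_force: [0.3, -0.8, -1.6]
opening: 0.132
```

Request:
play_rows(moves=[[[0,0,0],[0,0,2],0],[[0,0,0],[0,0,2],0],[[0,0,0],[0,0,2],0]])

```text
clock: 10.8
eef_pos: [603.4, -237.8, 191.7]
tcp_rot: [-3.141, 0.0, 0.883]
contact_force: [0.5, 0.1, -0.6]
opening: 0.135
```

Request:
play_rows(moves=[[[0,0,0],[0,0,1.5],0],[[0,0,0],[0,0,1.5],0],[[0,0,0],[0,0,1.5],0]])

```text
clock: 11.1
eef_pos: [603.6, -237.9, 190.6]
tcp_rot: [3.142, 0.0, 0.883]
contact_force: [-0.4, 0.9, 2.1]
opening: 0.128
```

```bash
python3 - <<'E'
from h import *
p=r.grab_frame('wrist');q=r.grab_frame('side')
s=r.sense();print(s['eef_pos'],s['contact_force'],s['wrist_torque'])
z=lambda p,y,x,h,w,f:cv2.resize(p['color'][y:y+h,x:x+w],None,fx=f,fy=f,interpolation=3)
save({'color':np.hstack([z(p,70,160,200,200,2.),z(q,220,270,100,100,4)])},'c6')
E
```

```text
[ 603.58244272 -237.91431772  190.59649915] [-0.25429021  0.73025749  3.14918912] [0.06879409 0.1277114  0.05372571]
```

View pics/c6.png

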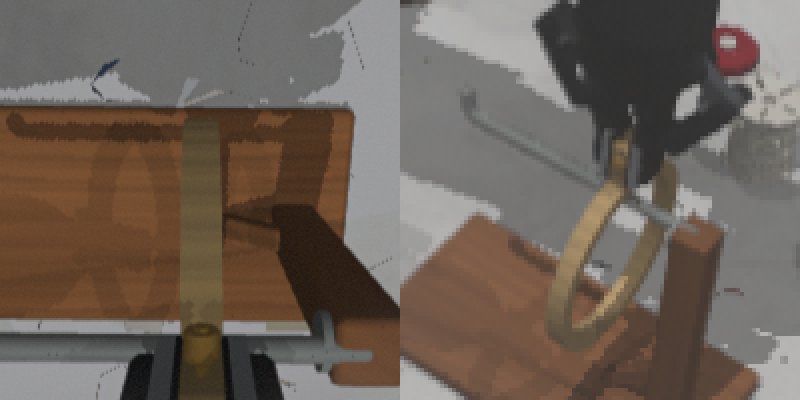

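The contact force turned positive, so the hoop is resting on the bar. I'll open partway and check.

Request:
play_rows(moves=[[[0,0,0],[0,0,0],0.2],[[0,0,0],[0,0,0],0.3],[[0,0,0],[0,0,0],0.4],[[0,0,0],[0,0,0],0.4],[[0,0,0],[0,0,0],0.4],[[0,0,0],[0,0,0],0.4]])

```text
clock: 11.8
eef_pos: [603.5, -237.9, 190.5]
tcp_rot: [3.142, 0.0, 0.883]
contact_force: [0.1, 0.0, -0.8]
opening: 0.398
```

```bash
python3 - <<'E'
from h import *
p=r.grab_frame('wrist');q=r.grab_frame('side')
s=r.sense();print(s['eef_pos'],s['contact_force'],s['wrist_torque'])
z=lambda p,y,x,h,w,f:cv2.resize(p['color'][y:y+h,x:x+w],None,fx=f,fy=f,interpolation=3)
save({'color':np.hstack([z(p,100,160,200,200,2.),z(q,220,270,100,100,4)])},'c7')
E
```

```text
[ 603.59440681 -237.90453704  190.5597188 ] [ 0.18940881 -0.16795688 -0.60274527] [ 0.02325407 -0.03867679 -0.00933661]
```

View pics/c7.png

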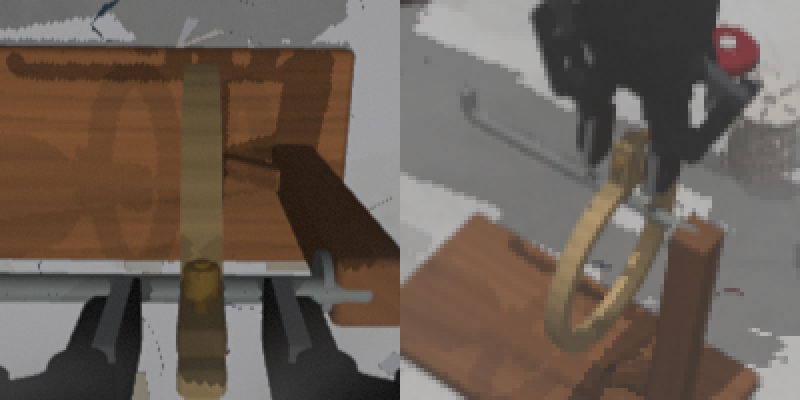

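The hoop hangs free between the open fingers. Next I retreat upward and go to the small hoop.

Request:
play_rows(moves=[[[0,0,0],[0,0,-10],0.4],[[0,0,0],[0,0,-30],0.4],[[0,0,0],[0,0,-60],0.4],[[0,0,0],[0,0,-90],0.5],[[0,0,0],[0,0,-110],0.6],[[0,0,0],[0,0,-110],0.6]])

```text
clock: 12.5
eef_pos: [605.1, -238.5, 304.9]
tcp_rot: [3.136, -0.002, 0.883]
contact_force: [0.0, 0.4, -0.5]
opening: 0.597
```

```bash
python3 - <<'E'
from h import *
q=r.grab_frame('side')
z=lambda p,y,x,h,w,f:cv2.resize(p['color'][y:y+h,x:x+w],None,fx=f,fy=f,interpolation=3)
save({'color':z(q,220,250,120,130,4)},'c8')
plan((510.7,202,270),1.86)
E
```

```text
turn [0.2, 0.05, -55.96] shift [280.8, -351.8, 31.6] n 9.0
```

View pics/c8.png

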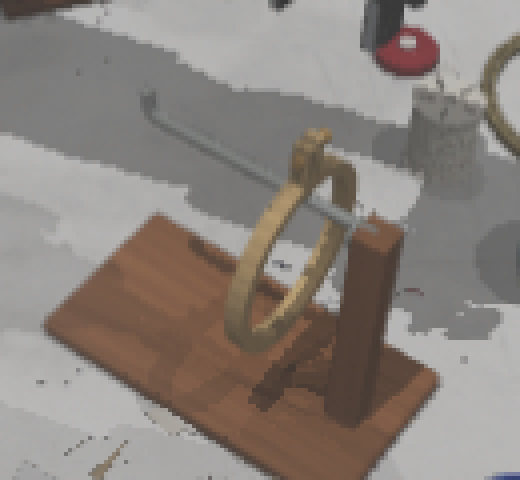

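The large hoop hangs freely near the post.

Request:
play_rows(moves=[[[0,0,-6],[22,-28,0],0.6],[[0,0,-12],[50,-62,0],0.6],[[0,0,-18],[78,-98,0],0.6],[[0,0,-24],[106,-133,0],0.6],[[0,0,-30],[134,-168,0],0.6],[[0,0,-36],[162,-203,0],0.6],[[0,0,-42],[190,-238,0],0.6],[[0,0,-48],[218,-273,0],0.6],[[0,0,-54],[246,-308,10],0.6],[[0,0,-56],[268,-335,20],0.6],[[0,0,-56],[281,-352,32],0.6],[[0,0,-56],[281,-352,32],0.6],[[0,0,-56],[281,-352,32],0.6]])

```text
clock: 13.85
eef_pos: [510.0, 202.1, 268.7]
tcp_rot: [3.141, 0.003, 1.862]
contact_force: [0.3, 0.7, 0.1]
opening: 0.603
```

```bash
python3 - <<'E'
from h import *
import pickle
st=r.sense();p=r.grab_frame('wrist');pickle.dump((st,p),open('w5.pkl','wb'));print(st['eef_pos'],st['tcp_rot'])
z=lambda p,y,x,h,w,f:cv2.resize(p['color'][y:y+h,x:x+w],None,fx=f,fy=f,interpolation=3)
save({'color':z(p,90,160,200,200,3)},'w5z')
E
```

```text
[510.0249699  202.10226142 268.66764239] [3.14108331e+00 2.93631581e-03 1.86194312e+00]
```

View pics/w5z.png

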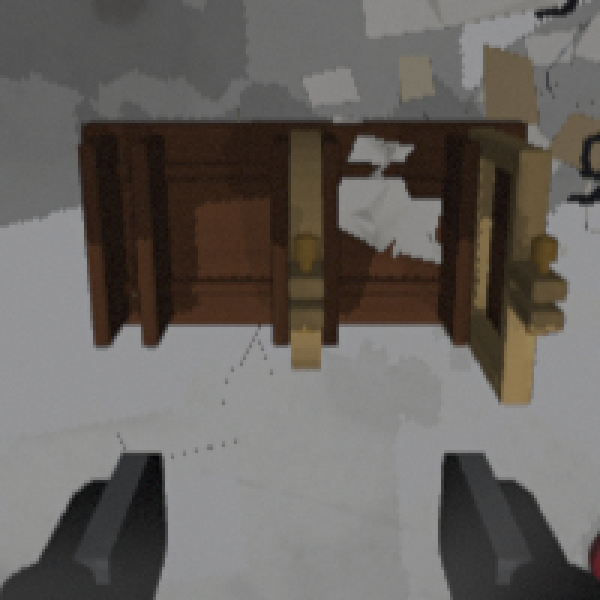

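```bash
python3 - <<'E'
from h import *
import pickle
st,p=pickle.load(open('w5.pkl','rb'))
X=atz(p,(160+307/3,90+300/3),143.5,st);print(X)
plan((X[0],X[1],115),1.861)
E
```

```text
[510.80537023 204.18426343 143.5       ]
turn [0.09, 0.17, -0.0] shift [2.8, 0.7, 154.2] n 3.1
```

Request:
play_rows(moves=[[[0,0,0],[1,1,35],0.6],[[0,0,0],[2,1,70],0.6],[[0,0,0],[2,1,100],0.6],[[0,0,0],[2,1,125],0.6],[[0,0,0],[2,1,145],0.6],[[0,0,0],[2,1,154],0.6],[[0,0,0],[2,1,154],0.6],[[0,0,0],[2,1,154],0.6]])

```text
clock: 14.7
eef_pos: [512.1, 203.2, 116.1]
tcp_rot: [3.139, 0.003, 1.86]
contact_force: [0.3, -0.7, 0.1]
opening: 0.596
```

```bash
python3 - <<'E'
from h import *
p=r.grab_frame('wrist');q=r.grab_frame('side')
z=lambda p,y,x,h,w,f:cv2.resize(p['color'][y:y+h,x:x+w],None,fx=f,fy=f,interpolation=3)
save({'color':np.hstack([z(p,110,150,200,200,2),z(q,130,230,100,100,4)])},'c9')
E
```

```text
(no output)
```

View pics/c9.png

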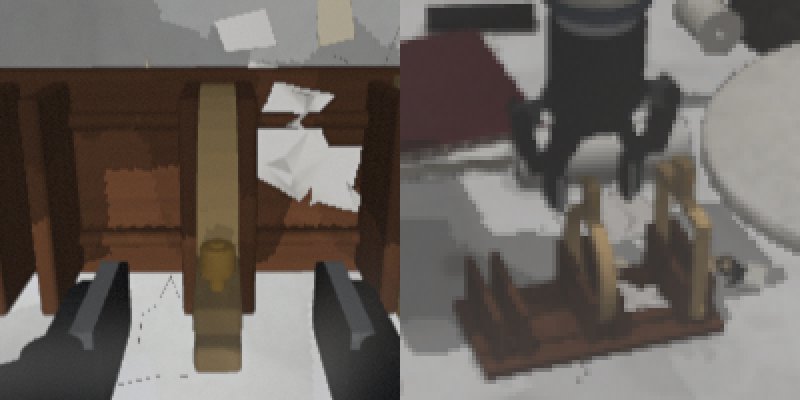

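Request:
play_rows(moves=[[[0,0,0],[0,-0.5,0],0.3],[[0,0,0],[0,-0.5,0],0.1],[[0,0,0],[0,-0.5,0],0],[[0,0,0],[0,-0.5,0],0],[[0,0,0],[0,-0.5,0],0],[[0,0,0],[0,-0.5,0],0],[[0,0,0],[0,-0.5,0],0]], newtons=60)

```text
clock: 15.5
eef_pos: [511.8, 203.6, 117.2]
tcp_rot: [3.138, 0.003, 1.861]
contact_force: [-1.8, -0.6, 5.6]
opening: 0.127
```

Request:
play_rows(moves=[[[0,0,0],[0,0,-10],0],[[0,0,0],[0,0,-25],0],[[0,0,0],[0,0,-45],0],[[0,0,0],[0,0,-70],0],[[0,0,0],[0,0,-100],0],[[0,0,0],[0,0,-130],0],[[0,0,0],[0,0,-160],0],[[0,0,0],[0,0,-185],0],[[0,0,0],[0,0,-185],0],[[0,0,0],[0,0,-185],0]])

```text
clock: 16.5
eef_pos: [510.9, 203.9, 302.6]
tcp_rot: [3.137, 0.003, 1.861]
contact_force: [-0.5, 0.1, -1.8]
opening: 0.125
```

```bash
python3 - <<'E'
from h import *
s=r.sense();print(s['eef_pos'],s['opening'],s['contact_force'],s['wrist_torque'])
p=r.grab_frame('wrist');q=r.grab_frame('side')
z=lambda p,y,x,h,w,f:cv2.resize(p['color'][y:y+h,x:x+w],None,fx=f,fy=f,interpolation=3)
save({'color':np.hstack([z(p,100,150,200,200,2),z(q,60,200,160,160,2.5)])},'c10')
phi=-0.69;u=np.array([np.cos(phi),np.sin(phi),0]);O=np.array([523,-172.5,180])
plan(O-60*u+[0,0,48],phi+np.pi/2)
E
```

```text
[510.91373337 203.89799125 302.63322574] 0.12492232131680304 [-0.50931144  0.09421539 -1.8108857 ] [ 0.00165965  0.0090594  -0.01505859]
turn [0.2, 0.09, 56.14] shift [-314.0, -128.9, 73.7] n 6.9
```

View pics/c10.png

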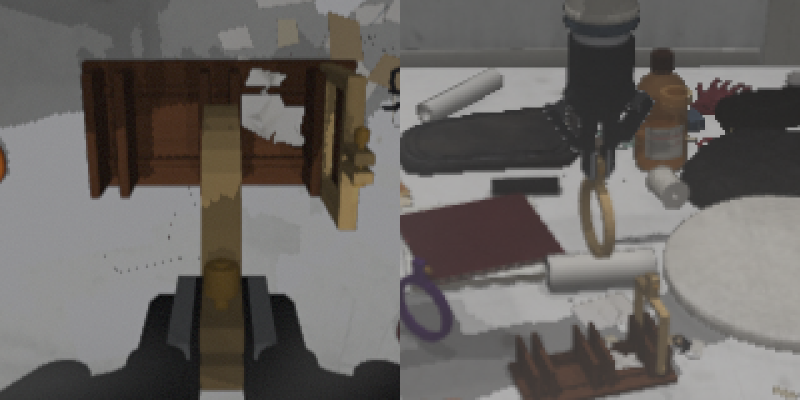

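The small hoop is held and the square frame is undisturbed. Next I go to the pre-thread pose.

Request:
play_rows(moves=[[[0,0,7],[-30,-18,0],0],[[0,0,14],[-65,-36,5],0],[[0,0,21],[-100,-54,10],0],[[0,0,28],[-135,-70,20],0],[[0,0,35],[-170,-84,30],0],[[0,0,42],[-205,-98,40],0],[[0,0,49],[-240,-110,50],0],[[0,0,56],[-270,-120,60],0],[[0,0,56],[-295,-125,70],0],[[0,0,56],[-308,-128,72],0],[[0,0,56],[-314,-129,72],0],[[0,0,56],[-314,-129,72],0],[[0,0,56],[-314,-129,72],0]])

```text
clock: 17.9
eef_pos: [476.8, -133.5, 229.9]
tcp_rot: [3.138, -0.001, 0.884]
contact_force: [0.8, 0.2, -1.8]
opening: 0.129
```

```bash
python3 - <<'E'
from h import *
s=r.sense();print(s['eef_pos'],s['tcp_rot'],s['opening'])
p=r.grab_frame('wrist');q=r.grab_frame('side')
z=lambda p,y,x,h,w,f:cv2.resize(p['color'][y:y+h,x:x+w],None,fx=f,fy=f,interpolation=3)
save({'color':np.hstack([z(p,70,160,200,200,2.),z(q,180,210,160,160,2.5)])},'c11')
E
```

```text
[ 476.78203311 -133.52896835  229.93589446] [ 3.13805358e+00 -6.26525840e-04  8.83909036e-01] 0.12927758173036302
```

View pics/c11.png

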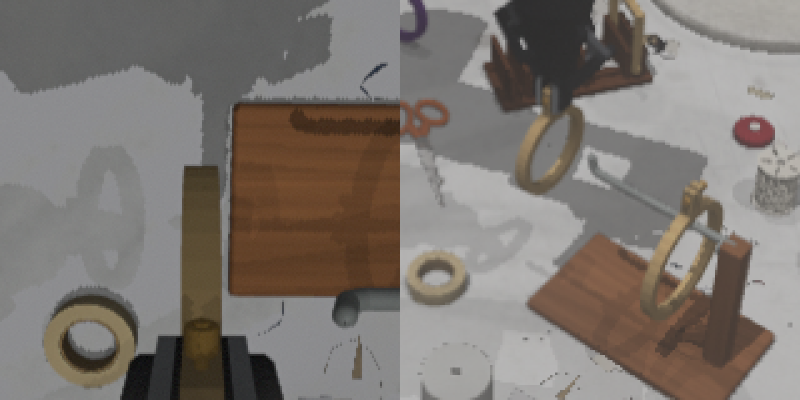

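Request:
play_rows(moves=[[[0,0,0],[0,15,0],0],[[0,0,0],[0,35,0],0],[[0,0,0],[0,55,0],0],[[0,0,0],[0,75,0],0],[[0,0,0],[0,92,0],0],[[0,0,0],[0,102,0],0],[[0,0,0],[0,105,5],0],[[0,0,0],[0,105,15],0],[[0,0,0],[0,105,25],0],[[0,0,0],[0,105,30],0],[[0,0,0],[0,105,33],0],[[0,0,0],[0,105,33],0],[[0,0,0],[0,105,33],0]])

```text
clock: 19.3
eef_pos: [558.2, -200.0, 197.7]
tcp_rot: [3.137, -0.001, 0.885]
contact_force: [-0.3, 0.1, -0.8]
opening: 0.129
```

```bash
python3 - <<'E'
from h import *
s=r.sense();print(s['eef_pos'],s['tcp_rot'],s['opening'],s['contact_force'])
p=r.grab_frame('wrist');q=r.grab_frame('side')
z=lambda p,y,x,h,w,f:cv2.resize(p['color'][y:y+h,x:x+w],None,fx=f,fy=f,interpolation=3)
save({'color':np.hstack([z(p,70,160,200,200,2.),z(q,220,270,100,100,4)])},'c12')
E
```

```text
[ 558.21425253 -199.97371445  197.66886656] [ 3.13740738e+00 -7.59093048e-04  8.84570295e-01] 0.1287101280196148 [-0.26620177  0.08360203 -0.83950395]
```

View pics/c12.png

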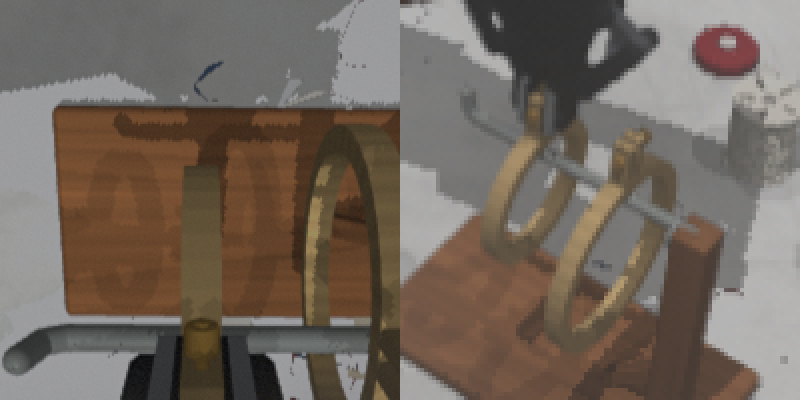

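The bar passes through the small hoop, which has clearance to the large one. I'm lowering it to contact.

Request:
play_rows(moves=[[[0,0,0],[0,0,1.5],0],[[0,0,0],[0,0,3],0],[[0,0,0],[0,0,3],0],[[0,0,0],[0,0,3],0]])

```text
clock: 19.8
eef_pos: [558.5, -200.1, 195.1]
tcp_rot: [3.137, -0.001, 0.884]
contact_force: [0.6, 1.0, 1.2]
opening: 0.124
```

Request:
play_rows(moves=[[[0,0,0],[0,0,1],0],[[0,0,0],[0,0,1.5],0],[[0,0,0],[0,0,1.5],0]])

```text
clock: 20.1
eef_pos: [558.7, -200.2, 194.8]
tcp_rot: [3.136, -0.001, 0.884]
contact_force: [-3.6, 1.4, 11.6]
opening: 0.127
```

Request:
play_rows(moves=[[[0,0,0],[0,0,-1],0],[[0,0,0],[0,0,-1],0.2],[[0,0,0],[0,0,-1],0.3],[[0,0,0],[0,0,-1],0.4],[[0,0,0],[0,0,-1],0.4],[[0,0,0],[0,0,-1],0.4],[[0,0,0],[0,0,-1],0.4]])

```text
clock: 20.8
eef_pos: [558.7, -200.2, 195.7]
tcp_rot: [3.136, -0.001, 0.884]
contact_force: [-0.9, -0.1, 0.1]
opening: 0.405
```

```bash
python3 - <<'E'
from h import *
p=r.grab_frame('wrist');q=r.grab_frame('side')
s=r.sense();print(s['eef_pos'],s['contact_force'],s['wrist_torque'])
z=lambda p,y,x,h,w,f:cv2.resize(p['color'][y:y+h,x:x+w],None,fx=f,fy=f,interpolation=3)
save({'color':np.hstack([z(p,100,160,200,200,2.),z(q,220,270,100,100,4)])},'c13')
E
```

```text
[ 558.66493177 -200.21047665  195.77855728] [ 0.09955987  0.83154489 -0.27008544] [-0.00441793  0.02003499 -0.00687472]
```

View pics/c13.png

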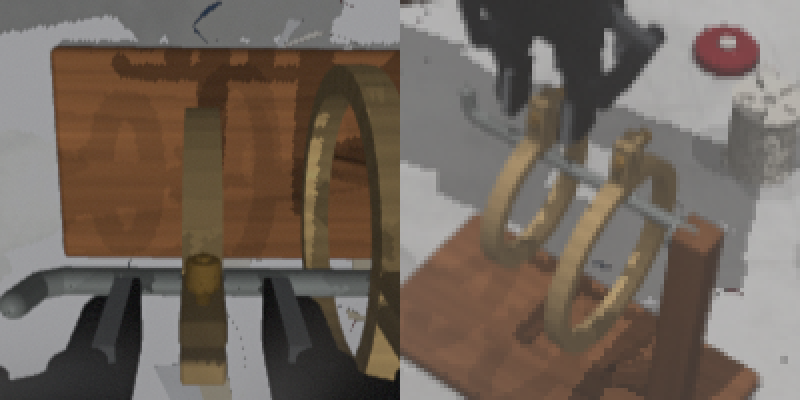

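Released cleanly. I'm retreating upward.

Request:
play_rows(moves=[[[0,0,0],[0,0,-10],0.4],[[0,0,0],[0,0,-30],0.4],[[0,0,0],[0,0,-60],0.4],[[0,0,0],[0,0,-95],0.4],[[0,0,0],[0,0,-130],0.4],[[0,0,0],[0,0,-150],0.4],[[0,0,0],[0,0,-150],0.4],[[0,0,0],[0,0,-150],0.4],[[0,0,0],[0,0,-150],0.4],[[0,0,0],[0,0,-150],0.4]])

```text
clock: 21.9
eef_pos: [557.3, -199.6, 344.5]
tcp_rot: [3.138, -0.001, 0.884]
contact_force: [-0.2, -0.3, -0.2]
opening: 0.4
```

```bash
python3 - <<'E'
from h import *
p=r.grab_frame('wrist');q=r.grab_frame('side')
z=lambda p,y,x,h,w,f:cv2.resize(p['color'][y:y+h,x:x+w],None,fx=f,fy=f,interpolation=3)
save({'color':np.hstack([z(p,70,160,200,200,2.),z(q,150,230,160,160,2.5)])},'c14')
E
```

```text
(no output)
```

View pics/c14.png

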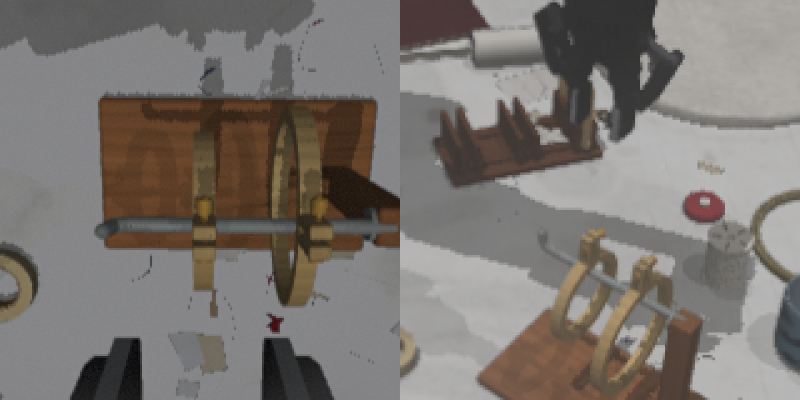

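Both hoops hang on the bar with the small one on the tip side. The square frame is in its slot and the gripper is clear.

```bash
python3 -c "
from rig import r
print(r.sign_off())"
```

```text
the job is handed in; nothing more can be done
None
```

Both hoops now hang on the hook: the large one about 105 mm along the bar near the post, and the small one about 45 mm along, on the tip side. I lifted each straight out of the rack by the thin faces of its lug, threaded it over the tip, lowered it until the force reading showed contact, and released it. The job was handed in at about 22 s of the 67 s allowed.

- **Final state:** the last wrist and side pictures showed both hoops hanging freely, centred on the bar. The gripper was about 150 mm above the hanging hoops and the contact force was near zero.
- **Square frame:** it was still in its slot by eye; I did not measure its position again at the end.
- **Disagreement:** before moving, the three cameras differed by several millimetres on the lug positions (the spread was about 7 mm on the large hoop). A closer wrist picture and the contact force settled the large hoop, and I took a fresh wrist fix for the small one.
- **Contact force:** the small hoop pressed on the bar with about 12 N before I backed off 1 mm and let go.

No check failed.

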